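# Unlock the parcel counter's strongbox and hold the key turned

### The job

Take the key with the rectangular bow out of the wooden stand and put it into the keyhole on the strongbox lid; the lock is sticky, so wiggle the key gently to and fro about its axis to work it past the two askew wafers rather than forcing it. When it is fully home, turn it a quarter turn clockwise (seen from above) as far as its stop, and finish there, still gripping the key and holding it turned against the spring so that the latch bolt stays drawn. Leave the other things in the stand and on the counter where they are.

Things in the scene. Friction and masses are not known exactly. Their poses are not given: they have to be found in the camera images.
- key: the strongbox key, steel, upright in the stand. Bow: rectangular slab 38 (key x) x 8 (y) x 36 high, grip it across the 8; below it a round neck 6 across, 12 long, then a flat blade 18 (x) x 5 (y) x 26 long, tip 38 below the origin. Origin: middle of the bow's underside, the shoulder resting on the stand (later on the lock plate); z up. Same after a half turn about z. About 80 g
- round_key: another steel key in the stand, with a round disc bow 34 across; not for this lock, leave it. Origin where it rests on the stand's top
- bodkin: a wood-handled bodkin in the stand, round handle 22 across and 48 high; leave it. Origin where it rests on the stand's top
- stand: wooden block 70 (x) x 180 (y) x 50 high, fixed, with three pockets 55 apart along its y, each 7.5 (x) x 20.5 (y), 43 deep; key, round key and bodkin stand in them in any order, their own x along the stand's y. Origin at the centre of its underside
- strongbox: grey steel strongbox, fixed, 200 (x) x 240 (y), lid top 117 high. Lock plate: a flat 60 x 60 steel square on the lid, its face 120 above the table. Along the far (+x) edge of the lid, 108 from the lock, a steel latch bolt is drawn 25 towards the box's -y as the lock turns. Origin at the centre of its underside
- keyhole (a point): middle of the keyhole on the lock plate's face, 120 above the table, 30 from the box's centre towards -x; axes as the strongbox, slot along x. Mouth: a funnel 6 deep and 4 wider all round at the top, then, to 8.5 deep, a slot 20.4 long and 6.6 wide at its waist that lets the blade twist 0.54 rad either way, no more. Key home: its origin is here, blade below that slot, only then can it turn further
- wafer_upper (a point): hidden in the lock, on its axis, top of the upper stiff wafer (10 to 15 below the plate's face), slot 22 x 7.4, askew by 0.36 to 0.46 rad clockwise seen from above (axes given are the strongbox's). The blade's tip stops on it until the key is twisted to match within about 0.1 rad; then the blade passes and the wafer turns stiffly (0.06 N m) with the key
- wafer_lower (a point): top of the lower stiff wafer (18 to 23 below the plate's face), like the upper one but askew by 0.36 to 0.46 rad anticlockwise seen from above
- plug (a joint): the lock's plug, 25 to 39 below the plate's face, slot 22 x 7.2, in line with the keyhole's x at rest (0): straighten the key to enter it. Grows clockwise seen from above; stop at 1.57, a quarter turn. A spring turns it back (0.06 N m at 0, 0.22 at 1.57) if the key is let go. It lags the key by up to 0.13 rad of free play
- bottle: closed amber bottle, 64 across, 170 high, bystander (origin at the centre of its underside, z up)
- tape_roll: empty cardboard tape core, 84 across, 25 high, lying flat, bystander (origin at the centre of its underside, z up)
- small_carton: small flat carton 55 x 36 x 16, bystander (origin at the centre of its underside, z up)
- ink_pad: flat black ink pad 60 x 45 x 18 lying on the strongbox lid, bystander (origin at the centre of its underside, z up)
- stapler: desk stapler 130 long, 32 wide, 47 high, bystander (origin at the centre of its underside, z up)

How it is judged:
By the outcome, as a careful person would: the job done as asked, in the order asked, and still so for the second after the job is handed in, while the arm keeps its last pose, push and grip.
It also fails if it takes over 61 s, if anything falls off the work surface, if the arm or the gripper's body presses on something with over 40 N, if the wrist force passes 120 N, or if a joint passes its speed limit or range.

### The arm

A 6-joint arm with a two-finger parallel gripper is mounted at the origin on the work surface. World frame = base frame: x ahead of the robot, y to its left, z up, the work surface at z = 0. Lengths are in m, angles in rad, forces in N, time in s.
With the tool pointing down it reaches from about 0.275 to 0.75 m from the base axis. Payload 10.2 kg.
Tool frame: the origin (TCP) lies on the mounting face of the last link; the fingertips stand 173 mm ahead of it and the grasp point (between the pads) lies 155 mm ahead of it (arm.tcp_to_grasp is the distance from the TCP to the grasp point, in m); z points along the fingers, y is the line along which they close (so a half turn about z gives the same grasp; the last joint's range is limited). The gripper opens to 85 mm and grips with 20 to 120 N. Pads are 22 mm wide; open, the fingers measure 114 mm over their backs; the gripper's body (76 mm by 85 mm) begins 54 mm behind the grasp point. The pads swing forward as they close: fully open they stand 13 mm farther back than shut.
Start: joints at [-1.492, 0.313, 1.498, -0, 1.331, -0.223], TCP at [0.156, -0.501, 0.405] pointing down, gripper open.
Joint ranges: [-2.94, 2.94], [-0.97, 2.17], [0.19, 2.56], [-1.23, 4.37], [0.02, 3.11], [-2.88, 2.88]. Speed limits (rad/s): [2.39, 2.39, 3.01, 3.14, 3.14, 3.14].

### API

Orientations are given as a unit quaternion [x, y, z, w].
In Python, from bench import arm gives the robot as it stands.
- The arm moves only by the tool send_path, called after "Emit:" by a JSON object that holds its "api" and its "payload". Schema: {"type":"object","properties":{"steps":{"type":"object","properties":{"moves":{"type":"array","items":{"type":"array","items":{"type":"number"},"minItems":7,"maxItems":7},"minItems":1,"maxItems":12}},"additionalProperties":false,"required":["moves"]},"squeeze":{"type":"number"},"only":{"type":"string"},"quiet":{"type":"boolean"},"lines":{"type":"string"}},"required":["steps"],"additionalProperties":false}. steps is an object whose key "moves" holds a list of rows, 1 to 12 of them, each of 7 numbers: a rotation vector rx, ry, rz in shares of 2 rad (1.0 is 2 rad), then dx, dy, dz in a scale on which 1.0 is 0.6 m, then the finger opening in m; each row shifts and turns the commanded pose from where the row before left it, along the tool's axes as they then stand; what a row does not reach is not made up. A row lasts 1/12 s, in which the tool goes at most 0.0417 m and 0.125 rad, less where a joint would pass 70% of its speed; a pose out of reach is approached as far as the arm can. The fingers move at their own pace and stop on an object; squeeze is the grip in N (left out, the last holds). Time passes only in rows, so rows that do not move let the fingers close. The tool returns the time, the measured TCP pose, the force, the opening and the grip force at its end. only (a regular expression) keeps the lines of the reply that match it, lines (a string "A,B") keeps lines A to B, and quiet returns only ok. Input that does not fit is refused with a message, and nothing moves.
- arm.state(): the state, without advancing time (a new reading comes with each control period).
- arm.get_image(name): name is "scene" or "side" or "wrist"; returns the picture (400x640x3 uint8, red, green, blue); there is no depth.
- arm.calibration(name): a dict with "intrinsics" (3x3 intrinsics, pixels), "R" (3x3) and "t" (3): a world point X has camera coordinates R X + t. Camera axes: x right, y down, z forward; pixel columns grow to the right and rows downward; lengths in m; the calibration is good to about 2 mm. The wrist camera is an equidistant fisheye: a pixel r from the principal point sees the ray r / f radians off the axis. A picture is of the moment at which its call begins: read the wrist's pose just before it. calibration takes no time and is no camera call; for the wrist camera it gives the pose at the moment of the call.
- arm.close_job(): hands the job in; it is judged then, once.
The state is a dict: "time_s": time; "joints": joint angles; "qd": joint speeds; "effort": joint torques, N m; "tcp_pos": TCP position; "ee_rot": TCP orientation; "wrist_force": force on the tool from outside, world axes, zero at the start; "ft_torque": the same for the moment, N m; "width": finger opening in m; "finger_force": force on a finger pad.
Only numpy, scipy, OpenCV 4.12 (cv2) and the standard library are available. Lean on these libraries where they do the work, as an engineer would, in place of code of your own. Each camera call takes 0.05 s, during which the arm holds its last target. There are 200 camera calls.

## Working session

There is one attempt and no reset: what is moved stays moved. The work goes in short steps, Python scripts to look and compute and a tool call to move; the robot and the scene stay as the last step left them, time stands still between calls to the robot, and variables do not carry over. Pictures are saved under pics/ and viewed, at most 10 in all, crops included, and the job is handed in when it is done.

```bash
ls; mkdir -p pics; python3 - <<'E'
from bench import arm
import cv2, numpy as np
s=arm.state(); print({k:np.round(v,4) for k,v in s.items()})
ims=[]
for n in ["scene","side","wrist"]:
    c=arm.calibration(n); print(n,{k:np.round(v,4).tolist() for k,v in c.items()})
    im=arm.get_image(n); cv2.imwrite(f"pics/{n}0.png",im[:,:,::-1]); 
print(arm.state()["time_s"], arm.tcp_to_grasp)
E
```

```text
bench.py
pics
{'time_s': np.float64(0.0), 'joints': array([-1.4924,  0.3134,  1.4984,  0.    ,  1.331 , -0.2234]), 'qd': array([ 0.0009,  0.0009,  0.0008,  0.0012, -0.0004,  0.0008]), 'effort': array([-2.00000e-03, -4.12267e+01, -2.59743e+01, -3.00000e-04,
        4.10000e-03, -0.00000e+00]), 'tcp_pos': array([ 0.156 , -0.5012,  0.4042]), 'ee_rot': array([ 9.886e-01,  1.503e-01,  1.000e-04, -6.000e-04]), 'wrist_force': array([ 6.953e-01, -2.000e-04,  1.767e-01]), 'ft_torque': array([-0.0257,  0.0114,  0.0078]), 'finger_force': np.float64(0.0), 'width': np.float64(0.0853)}
scene {'intrinsics': [[437.9978, 0.0, 317.3171], [0.0, 437.9978, 199.5212], [0.0, 0.0, 1.0]], 'R': [[0.418, 0.9084, -0.002], [0.6739, -0.3115, -0.6699], [-0.6092, 0.2787, -0.7424]], 't': [-0.2101, -0.2338, 1.6588]}
side {'intrinsics': [[397.737, 0.0, 320.752], [0.0, 397.737, 201.339], [0.0, 0.0, 1.0]], 'R': [[-0.9685, -0.2486, 0.0129], [-0.1744, 0.6409, -0.7475], [0.1776, -0.7262, -0.6641]], 't': [0.4495, 0.1485, 1.2348]}
wrist {'intrinsics': [[309.7069, 0.0, 319.6237], [0.0, 309.7069, 202.6405], [0.0, 0.0, 1.0]], 'R': [[0.2967, -0.955, -0.0018], [-0.9077, -0.2826, 0.3101], [-0.2967, -0.0904, -0.9507]], 't': [-0.5251, -0.0394, 0.3805]}
0.15 0.1547
```

View pics/scene0.png

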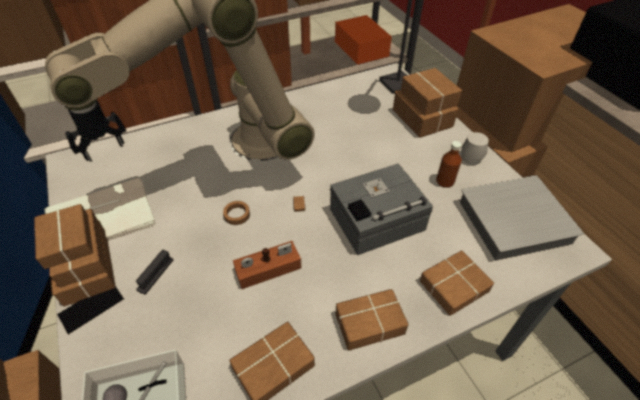

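View pics/side0.png

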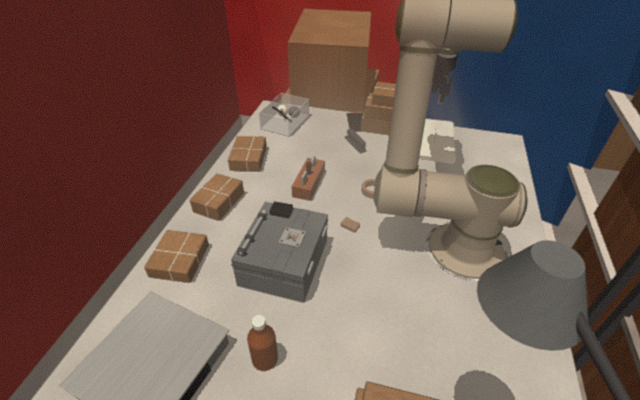

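View pics/wrist0.png

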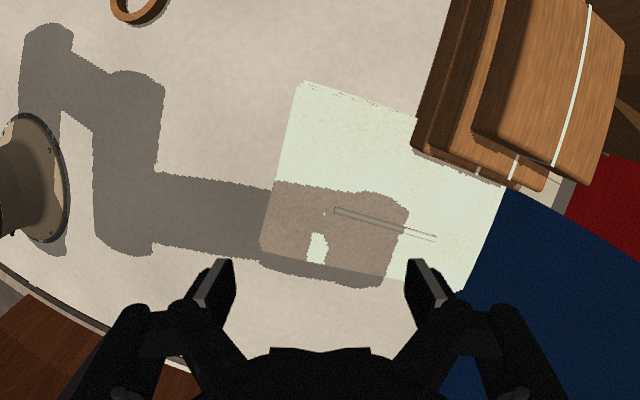

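The scene view shows the stand at (267,264) with keys at about (246,267) and (285,249) and the bodkin between them at (266,254). The lock plate is at (376,187) in the scene view and (292,237) in the side view. The wrist view shows neither the stand nor the lock yet.

```bash
cat > h.py <<'E'
import numpy as np, cv2
from bench import arm
from scipy.spatial.transform import Rotation as Ro
def ray(c,px,fish=False):
    K=np.array(c["intrinsics"]);R=np.array(c["R"]);t=np.array(c["t"])
    u=(px[0]-K[0,2])/K[0,0];v=(px[1]-K[1,2])/K[1,1]
    if fish:
        r=np.hypot(u,v);s=np.sin(r)/r if r>1e-9 else 1.;d=np.array([u*s,v*s,np.cos(r)])
    else: d=np.array([u,v,1.])
    d=R.T@d;return -R.T@t,d/np.linalg.norm(d)
def plane(c,px,z,fish=False):
    o,d=ray(c,px,fish);return o+d*(z-o[2])/d[2]
def proj(c,X,fish=False):
    K=np.array(c["intrinsics"]);p=np.array(c["R"])@np.array(X)+np.array(c["t"])
    if fish:
        q=np.hypot(p[0],p[1]);r=np.arctan2(q,p[2]);return K[:2,2]+K[0,0]*r*p[:2]/max(q,1e-9)
    return K[:2,2]+K[0,0]*p[:2]/p[2]
def tri(rays):
    A=np.zeros((3,3));b=np.zeros(3)
    for o,d in rays:
        P=np.eye(3)-np.outer(d,d);A+=P;b+=P@o
    X=np.linalg.solve(A,b);return X,[np.linalg.norm((np.eye(3)-np.outer(d,d))@(X-o)) for o,d in rays]
def tool():
    s=arm.state();return np.array(s["tcp_pos"]),Ro.from_quat(s["ee_rot"])
E
python3 - <<'E'
from h import *
a=arm.calibration("scene");b=arm.calibration("side")
print("lock",tri([ray(a,(376,187)),ray(b,(292,237))]))
for n,p,z in [("stand",(267,258),.05),("k1",(246,267),.06),("k2",(285,249),.06)]: print(n,plane(a,p,z))
print("standside",plane(b,(308,174),.05))
p,R=tool();print(p,R.as_matrix().round(3))
w=arm.calibration("wrist");print("cam",-np.array(w["R"]).T@np.array(w["t"]))
w=cv2.imread("pics/scene0.png")[150:300,210:450];x=cv2.imread("pics/side0.png")[140:300,210:350]
cv2.imwrite("pics/c1.png",np.vstack([cv2.resize(w,(720,0) if 0 else (480,300),interpolation=2),cv2.resize(x,(262,300),interpolation=2) if 0 else np.pad(cv2.resize(x,(262,300),interpolation=2),((0,0),(0,218),(0,0)))]))
E
```

```text
lock (array([0.49829987, 0.19647775, 0.11809233]), [np.float64(0.0008788975293762813), np.float64(0.0008788975293762376)])
stand [ 0.55709521 -0.18070255  0.05      ]
k1 [ 0.56767406 -0.24487726  0.06      ]
k2 [ 0.55646898 -0.12534238  0.06      ]
standside [ 0.55689618 -0.17489457  0.05      ]
[ 0.15604252 -0.50125837  0.40428982] [[ 0.955  0.297 -0.   ]
 [ 0.297 -0.955  0.001]
 [ 0.    -0.001 -1.   ]]
cam [ 0.23288797 -0.47822574  0.37309246]
```

Careful with the scale: shifts go in shares of 0.6 m and turns go in shares of 2 rad. That gives: 0.0345 m / 0.6 = 0.0575, -0.0172 m / 0.6 = -0.0287.

Emit:
{"api": "send_path", "payload": {"steps": {"moves":[[0,0,0,0.0575,-0.0287,0,0.085],[0,0,0,0.0575,-0.0287,0,0.085],[0,0,0,0.0575,-0.0287,0,0.085],[0,0,0,0.0575,-0.0287,0,0.085],[0,0,0,0.0575,-0.0287,0,0.085],[0,0,0,0.0575,-0.0287,0,0.085],[0,0,0,0.0575,-0.0287,0,0.085],[0,0,0,0.0575,-0.0287,0,0.085],[0,0,0,0.0575,-0.0287,0,0.085],[0,0,0,0.0575,-0.0287,0,0.085],[0,0,0,0.0575,-0.0287,0,0.085],[0,0,0,0.0575,-0.0287,0,0.085]]}}}

```text
time_s: 1.15
tcp_pos: [0.4911, -0.1794, 0.4046]
ee_rot: [0.989, 0.15, -0.0, -0.0]
wrist_force: [-0.1, 0.0, -0.6]
width: 0.0852
finger_force: 0.0
```

Emit:
{"api": "send_path", "payload": {"steps": {"moves":[[0,0,-0.0575,0,0,0,0.085],[0,0,-0.0575,0,0,0,0.085],[0,0,-0.0575,0,0,0,0.085],[0,0,-0.0575,0,0,0,0.085],[0,0,-0.0575,0,0,0,0.085],[0,0,-0.0575,0,0,0,0.085],[0,0,-0.0575,0,0,0,0.085],[0,0,-0.0575,0,0,0,0.085],[0,0,-0.0575,0,0,0,0.085],[0,0,-0.0575,0,0,0,0.085],[0,0,-0.0575,0,0,0,0.085],[0,0,0,0,0,0,0.085]]}}}

```text
time_s: 2.15
tcp_pos: [0.49, -0.1812, 0.4045]
ee_rot: [0.707, 0.707, -0.0, -0.0]
wrist_force: [1.0, 1.3, 0.2]
width: 0.0853
finger_force: 0.0
```

```bash
cat > shot.py <<'E'
import sys,pickle
from h import *
n=sys.argv[1]
p,R=tool();c=arm.calibration("wrist");im=arm.get_image("wrist")
cv2.imwrite(f"pics/{n}.png",im[:,:,::-1]);pickle.dump((c,p,R.as_quat()),open(f"pics/{n}.pkl","wb"))
print(p.round(4),R.as_matrix().round(3).tolist())
E
python3 shot.py w1
```

```text
[ 0.49   -0.1812  0.4045] [[-0.0, 1.0, -0.0], [1.0, 0.0, 0.0], [0.0, -0.0, -1.0]]
```

View pics/w1.png

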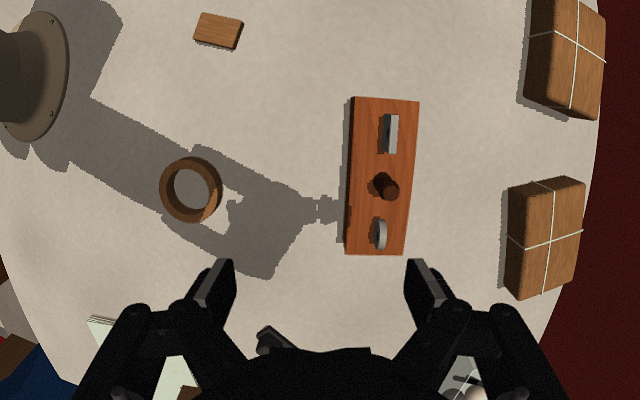

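The wrist view shows the stand with corners near (353,97), (419,101), (403,255) and (345,254). The rectangular-bow key is at (390,133), the +y pocket. The bodkin is at (386,187) and the round key at (380,233). I'll take a second view closer in.

To row units: 0.028 m / 0.6 = 0.0467, 0.022 m / 0.6 = 0.0367.

Emit:
{"api": "send_path", "payload": {"steps": {"moves":[[0,0,0,-0.01,0.0367,0.0467,0.085],[0,0,0,-0.01,0.0367,0.0467,0.085],[0,0,0,-0.01,0.0367,0.0467,0.085],[0,0,0,0,0,0,0.085],[0,0,0,0,0,0,0.085]]}}}

```text
time_s: 2.62
tcp_pos: [0.5561, -0.1994, 0.3188]
ee_rot: [0.709, 0.705, -0.0, -0.002]
wrist_force: [0.4, -0.2, -0.0]
width: 0.0846
finger_force: 0.0
```

```bash
python3 shot.py w2
```

```text
[ 0.5561 -0.1994  0.3188] [[0.007, 1.0, -0.003], [1.0, -0.007, 0.002], [0.002, -0.003, -1.0]]
```

View pics/w2.png

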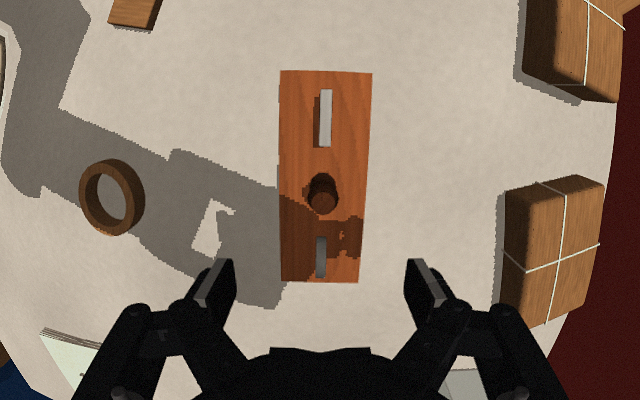

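The second view has the rectangular bow's top face at (326,118), and the stand corners near (281,71), (372,74), (358,282) and (281,281).

```bash
cat > meas.py <<'E'
from h import *
import pickle
V={}
for n,roi in [("w1",(375,105,405,160)),("w2",(300,80,345,155))]:
    im=cv2.imread(f"pics/{n}.png");c,p,q=pickle.load(open(f"pics/{n}.pkl","rb"))
    hsv=cv2.cvtColor(im,cv2.COLOR_BGR2HSV);x0,y0,x1,y1=roi
    m=np.zeros(im.shape[:2],np.uint8);m[y0:y1,x0:x1]=((hsv[...,1]<70)&(hsv[...,2]>120))[y0:y1,x0:x1]
    N,l,st,ce=cv2.connectedComponentsWithStats(m);i=1+np.argmax(st[1:,4]);pts=np.argwhere(l==i)[:,::-1].astype(np.float32)
    r=cv2.minAreaRect(pts);print(n,"key",st[i],ce[i].round(1),np.round(r[0],1),np.round(r[1],1),round(r[2],1))
    # undistorted top-face corners on z=.086
    w=np.array([plane(c,tuple(t),.086,True)[:2] for t in pts]).astype(np.float32)
    r2=cv2.minAreaRect(w*1000);print("  at z=86mm",np.round(w.mean(0)*1000,1),np.round(r2[0],1),np.round(r2[1],1),round(r2[2],2))
    V[n]=(c,r,ce[i],pts)
c1,c2=V["w1"][0],V["w2"][0]
print("centroid tri",tri([ray(c1,V["w1"][2],True),ray(c2,V["w2"][2],True)]))
C={"w1":[(353,97),(419,101),(403,255),(345,254)],"w2":[(281,71),(372,74),(358,282),(281,281)]}
S=[]
for a,b in zip(C["w1"],C["w2"]):
    X,e=tri([ray(c1,a,True),ray(c2,b,True)]);P=plane(c2,b,.05,True);S.append(P);print(X.round(4),np.round(e[0],4),P.round(4))
S=np.array(S);ce=S.mean(0);d=(S[0]+S[1]-S[2]-S[3])/2;print("centre",ce.round(4),"len",np.linalg.norm(d),"wid",np.linalg.norm((S[1]+S[2]-S[0]-S[3])/2))
u=d/np.linalg.norm(d);print("ydir angle",np.arctan2(u[1],u[0])-np.pi/2,"pocket",(ce+.055*u).round(4))
E
python3 meas.py
```

```text
w1 key [389 115  10  39 291] [393.4 133.8] [393.5 134. ] [ 7.6 38.5] 3.8
  at z=86mm [ 560.1 -127.6] [ 560.2 -127.8] [36.8  7.4] 88.15
w2 key [319  89  13  58 666] [325.2 117.1] [325.2 117.4] [11.6 57.1] 1.4
  at z=86mm [ 560.2 -127.9] [ 560.1 -128.1] [37.4  7.5] 88.24
centroid tri (array([ 0.56019928, -0.12775229,  0.08521348]), [np.float64(0.00012595761297120957), np.float64(0.0001259576129712038)])
[ 0.5262 -0.0924  0.0402] 0.0006 [ 0.5276 -0.0929  0.05  ]
[ 0.5973 -0.0944  0.0451] 0.0004 [ 0.5963 -0.0953  0.05  ]
[ 0.5902 -0.2725  0.0519] 0.0004 [ 0.5902 -0.2732  0.05  ]
[ 0.5204 -0.271   0.0507] 0.0004 [ 0.5204 -0.2718  0.05  ]
centre [ 0.5586 -0.1833  0.05  ] len 0.17849678251698095 wid 0.06926687145514406
ydir angle -0.03721208096367934 pocket [ 0.5607 -0.1284  0.05  ]
```

To row units: 0.0239 m / 0.6 = 0.0398, 0.02 m / 0.6 = 0.0333, 0.026 rad / 2 = 0.013.

Emit:
{"api": "send_path", "payload": {"steps": {"moves":[[0,0,0.013,0,0,0,0.06],[0,0,0,0.0398,0.0008,0,0.06],[0,0,0,0.0398,0.0008,0,0.06],[0,0,0,0.0398,0.001,0,0.06],[0,0,0,0,0,0.0333,0.06],[0,0,0,0,0,0.0333,0.06],[0,0,0,0,0,0,0.06],[0,0,0,0,0,0,0.06],[0,0,0,0,0,0,0.06]]}, "squeeze": 40}}

```text
time_s: 3.42
tcp_pos: [0.5597, -0.1281, 0.283]
ee_rot: [0.718, 0.696, 0.001, 0.002]
wrist_force: [-0.0, 0.3, 0.5]
width: 0.0604
finger_force: 0.0
```

```bash
python3 -c "
from h import *
p,R=tool();print(p.round(4),R.as_matrix().round(4).tolist());print((R.inv().apply(np.array([.5601,-.1279,.227])-p)).round(4))"
```

```text
[ 0.5597 -0.1281  0.283 ] [[0.031, 0.9995, 0.003], [0.9995, -0.031, -0.0014], [-0.0013, 0.003, -1.0]]
[0.0003 0.0002 0.056 ]
```

To row units: 0.02 m / 0.6 = 0.0333, 0.008 m / 0.6 = 0.0133.

Emit:
{"api": "send_path", "payload": {"steps": {"moves":[[0,0,0,0,0,0.0333,0.045],[0,0,0,0,0,0.0333,0.045],[0,0,0,0,0,0.0133,0.045],[0,0,0,0,0,0,0.045],[0,0,0,0,0,0,0.045],[0,0,0,0,0,0,0.045]]}}}

```text
time_s: 3.92
tcp_pos: [0.56, -0.128, 0.2343]
ee_rot: [0.718, 0.696, 0.0, 0.001]
wrist_force: [0.0, -0.8, 0.2]
width: 0.045
finger_force: 0.0
```

```bash
python3 - <<'E'
from h import *
for i in range(3):
    p,R=tool();print(p.round(4),(R.inv().apply(np.array([.5601,-.1279,.227])-p)).round(4),R.as_matrix()[:,2].round(4)); arm.get_image("scene")
E
python3 shot.py w3
```

```text
[ 0.56   -0.128   0.2343] [0.0001 0.     0.0073] [ 0.0023 -0.0011 -1.    ]
[ 0.56   -0.128   0.2342] [0.0001 0.0001 0.0072] [ 0.0022 -0.001  -1.    ]
[ 0.5599 -0.1279  0.234 ] [0.     0.0002 0.007 ] [ 1.9e-03 -9.0e-04 -1.0e+00]
[ 0.5598 -0.1279  0.2337] [[0.03, 1.0, 0.001], [1.0, -0.03, -0.001], [-0.001, 0.002, -1.0]]
```

View pics/w3.png

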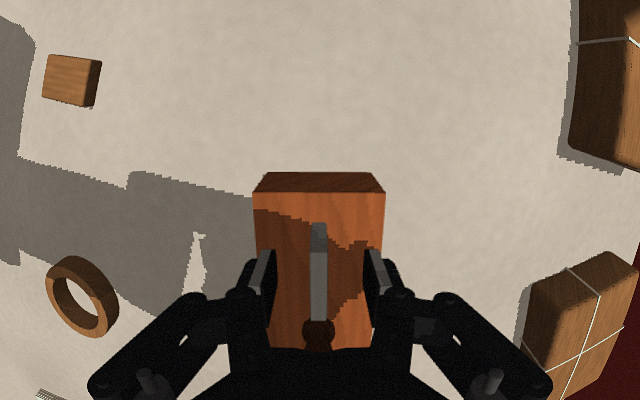

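The key sits centred between the open pads, with its bow at column 319, between the pads at 270 and 370. I'll go down the last 7 mm and grip.

To row units: 0.006 m / 0.6 = 0.01.

Emit:
{"api": "send_path", "payload": {"steps": {"moves":[[0,0,0,0,0,0.01,0.03],[0,0,0,0,0,0,0.02],[0,0,0,0,0,0,0.0],[0,0,0,0,0,0,0],[0,0,0,0,0,0,0],[0,0,0,0,0,0,0],[0,0,0,0,0,0,0],[0,0,0,0,0,0,0],[0,0,0,0,0,0,0]]}, "squeeze": 70}}

```text
time_s: 4.87
tcp_pos: [0.5597, -0.1278, 0.2267]
ee_rot: [0.718, 0.696, 0.0, 0.0]
wrist_force: [0.1, 0.0, -0.8]
width: 0.007
finger_force: 68.1
```

```bash
python3 - <<'E'
from h import *
s=arm.state();print({k:np.round(s[k],4).tolist() for k in s})
E
```

```text
{'time_s': 4.8667, 'joints': [-0.4285, 0.6121, 1.5433, 0.0, 0.9862, -0.3985], 'qd': [-0.0006, 0.0006, -0.0005, 0.0015, -0.0004, -0.0019], 'effort': [0.0018, -50.2601, -21.6315, -0.0001, 0.001, -0.0], 'tcp_pos': [0.5597, -0.1278, 0.2267], 'ee_rot': [0.7176, 0.6964, 0.0, 0.0], 'wrist_force': [0.1342, 0.0236, -0.8278], 'ft_torque': [-0.0494, 0.013, 0.0143], 'finger_force': 68.0977, 'width': 0.007}
```

To row units: 0.04 m / 0.6 = 0.0667, -0.035 m / 0.6 = -0.0583.

Emit:
{"api": "send_path", "payload": {"steps": {"moves":[[0,0,0,0,0,-0.0167,0],[0,0,0,0,0,-0.0333,0],[0,0,0,0,0,-0.05,0],[0,0,0,0,0,-0.0583,0],[0,0,0,0,0,-0.0583,0],[0,0,0,0,0,-0.05,0],[0,0,0,0.05,0,0,0],[0,0,0,0.0667,0,0,0],[0,0,0,0.0667,0,0,0],[0,0,0,0.0667,0,0,0],[0,0,0,0.0667,0,0,0],[0,0,0,0.0583,0,0,0]]}}}

```text
time_s: 5.87
tcp_pos: [0.5658, 0.0995, 0.3877]
ee_rot: [0.717, 0.697, 0.0, 0.0]
wrist_force: [0.7, -0.6, -1.4]
width: 0.0073
finger_force: 68.5
```

Emit:
{"api": "send_path", "payload": {"steps": {"moves":[[0,0,0,0,0,0,0],[0,0,0,0,0,0,0],[0,0,0,0,0,0,0],[0,0,0,0,0,0,0],[0,0,0,0,0,0,0]]}}}

```text
time_s: 6.28
tcp_pos: [0.5665, 0.0959, 0.3869]
ee_rot: [0.718, 0.696, 0.0, 0.0]
wrist_force: [0.4, -0.4, -1.4]
width: 0.0069
finger_force: 68.5
```

```bash
python3 shot.py w4
```

```text
[0.5665 0.0959 0.3869] [[0.032, 0.999, 0.0], [0.999, -0.032, -0.0], [-0.0, 0.0, -1.0]]
```

View pics/w4.png

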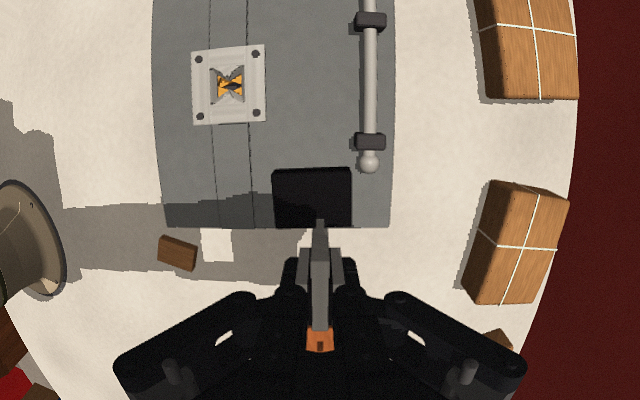

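The wrist view shows the key held. The lock plate is at about (191–266, 44–125), with the keyhole near (229,86). The ink pad is at (312,197) and the bolt knob at (369,160). I'll check the key's projection in the hand and move to a second lock view.

To row units: -0.12 rad / 2 = -0.06.

```bash
python3 - <<'E'
from h import *
import pickle
c,p,q=pickle.load(open("pics/w4.pkl","rb"));R=Ro.from_quat(q)
for nm,v in {"tip":(0,0,.2147),"shoulder+x":(.019,0,.1767),"shoulder-x":(-.019,0,.1767),"top+x":(.019,0,.1407),"top-x":(-.019,0,.1407)}.items():
    print(nm,proj(c,p+R.apply(v),True).round(1))
for z in (.12,): 
    for a in [(191,51),(264,44),(266,121),(195,125),(229,86)]: print(plane(c,a,z,True).round(4))
E
```

```text
tip [318.5 231. ]
shoulder+x [318.3 226.3]
shoulder-x [318.4 288.7]
top+x [317.9 260.4]
top-x [318.2 331.2]
[0.4703 0.2266 0.12  ]
[0.5297 0.2246 0.12  ]
[0.5287 0.1647 0.12  ]
[0.4703 0.1663 0.12  ]
[0.501  0.1942 0.12  ]
```

Emit:
{"api": "send_path", "payload": {"steps": {"moves":[[0,0,-0.06,0,0,0,0],[0,0,-0.06,0,0,0,0],[0,0,-0.06,0,0,0,0],[0,0,-0.06,0,0,0,0],[0,0,-0.06,0,0,0,0],[0,0,-0.06,0,0,0,0],[0,0,-0.06,0,0,0,0],[0,0,-0.06,0,0,0,0],[0,0,-0.06,0,0,0,0],[0,0,-0.06,0,0,0,0],[0,0,-0.06,0,0,0,0],[0,0,-0.06,0,0,0,0]]}}}

```text
time_s: 7.33
tcp_pos: [0.5665, 0.0963, 0.3867]
ee_rot: [0.078, 0.997, -0.0, -0.0]
wrist_force: [0.4, -1.1, -0.6]
width: 0.007
finger_force: 68.5
```

Emit:
{"api": "send_path", "payload": {"steps": {"moves":[[0,0,-0.06,0,0.05,0,0],[0,0,0,0,0.0583,0,0],[0,0,0,0,0.0583,0,0],[0,0,0,0,0,0,0],[0,0,0,0,0,0,0],[0,0,0,0,0,0,0],[0,0,0,0,0,0,0],[0,0,0,0,0,0,0],[0,0,0,0,0,0,0]]}}}

```text
time_s: 8.08
tcp_pos: [0.5742, 0.1957, 0.3868]
ee_rot: [0.021, 1.0, -0.0, 0.0]
wrist_force: [-0.1, 0.4, -1.2]
width: 0.007
finger_force: 68.6
```

```bash
python3 shot.py w5
```

```text
[0.5742 0.1957 0.3868] [[-0.999, 0.042, 0.0], [0.042, 0.999, -0.0], [-0.0, -0.0, -1.0]]
```

View pics/w5.png

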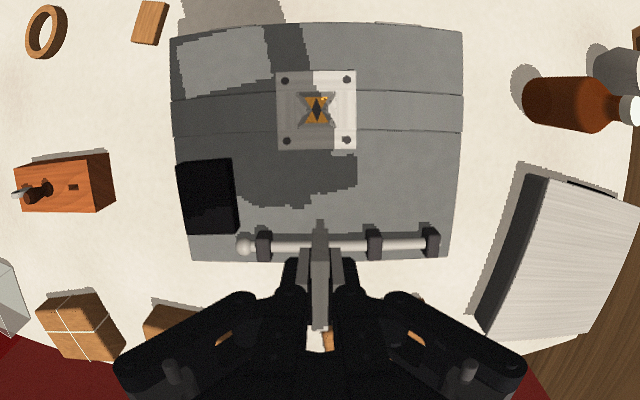

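The orange patch seen earlier was just the stand showing through the gap, now with its empty pocket at (73,187). The plate is at (275–357, 70–151), with its screws near (284,80), (347,79), (347,140) and (286,141) and the keyhole near (316,110).

```bash
cat > lock.py <<'E'
from h import *
import pickle
G={"w4":[(199,59),(256,53),(256,113),(200,116)],"w5":[(347,79),(347,140),(286,141),(284,80)]} # -x+y,+x+y,+x-y,-x-y
Q={};Cc={}
for n,g in G.items():
    gr=cv2.cvtColor(cv2.imread(f"pics/{n}.png"),cv2.COLOR_BGR2GRAY).astype(float);Cc[n]=pickle.load(open(f"pics/{n}.pkl","rb"))[0];Q[n]=[]
    for x,y in g:
        w=gr[y-6:y+7,x-6:x+7];bg=np.median(w);m=np.clip(bg-25-w,0,None);yy,xx=np.mgrid[y-6:y+7,x-6:x+7]
        Q[n].append((np.sum(m*xx)/m.sum(),np.sum(m*yy)/m.sum()))
    print(n,np.round(Q[n],1).tolist())
T=np.array([tri([ray(Cc["w4"],a,True),ray(Cc["w5"],b,True)])[0] for a,b in zip(Q["w4"],Q["w5"])])
def summ(S,l):
    u=(S[1]+S[2]-S[0]-S[3])/2;v=(S[0]+S[1]-S[2]-S[3])/2
    print(l,"c",S.mean(0).round(4),"lens",np.linalg.norm(u).round(4),np.linalg.norm(v).round(4),"yaw",np.arctan2(u[1],u[0]).round(4),np.arctan2(-v[0],v[1]).round(4))
print(T.round(4));summ(T,"tri")
for n in G: summ(np.array([plane(Cc[n],a,.12,True) for a in Q[n]]),n)
n="w5";print("hole",plane(Cc[n],(316,110),.12,True).round(4))
P=[plane(Cc["w5"],a,.117,True) for a in [(170,37),(462,32),(192,261),(449,258)]];print(np.round(P,4).tolist())
# brass/hole blobs
for n,roi in [("w4",(203,60,252,112)),("w5",(292,84,342,136))]:
    im=cv2.imread(f"pics/{n}.png");h=cv2.cvtColor(im,cv2.COLOR_BGR2HSV);x0,y0,x1,y1=roi
    m=((h[...,1]>90)|(h[...,2]<60))[y0:y1,x0:x1];p=np.argwhere(m)[:,::-1]+[x0,y0]
    b=(p.min(0)+p.max(0))/2;print(n,"dark bbox",p.min(0),p.max(0),plane(Cc[n],b,.11,True).round(4))
E
python3 lock.py; python3 -c "
import cv2,numpy as np
a=cv2.imread('pics/w5.png')[60:160,266:366];b=cv2.imread('pics/w4.png')[36:136,180:280]
cv2.imwrite('pics/c5.png',np.hstack([cv2.resize(a,(400,400),interpolation=0),cv2.resize(b,(400,400),interpolation=0)]))"
```

```text
w4 [[198.4, 58.9], [255.1, 53.5], [256.0, 112.2], [199.8, 115.9]]
w5 [[346.4, 79.2], [346.1, 139.3], [286.4, 140.5], [284.6, 80.5]]
[[0.4764 0.2193 0.1195]
 [0.5225 0.2177 0.1196]
 [0.5213 0.172  0.12  ]
 [0.4753 0.1732 0.1205]]
tri c [0.4989 0.1955 0.1199] lens 0.046 0.0459 yaw -0.0302 -0.0244
w4 c [0.4989 0.1955 0.12  ] lens 0.0461 0.0458 yaw -0.0276 -0.0297
w5 c [0.4989 0.1955 0.12  ] lens 0.046 0.0458 yaw -0.0321 -0.0244
hole [0.4992 0.1957 0.12  ]
[[0.4263, 0.0796, 0.117], [0.4331, 0.3165, 0.117], [0.6254, 0.0738, 0.117], [0.6326, 0.3132, 0.117]]
w4 dark bbox [210  69] [241  96] [0.4953 0.1982 0.11  ]
w5 dark bbox [305  97] [328 123] [0.4994 0.1959 0.11  ]
```

View pics/c5.png

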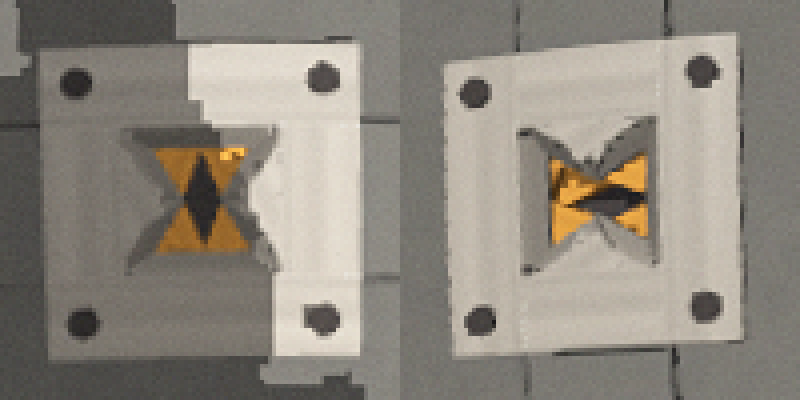

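Keyhole measured at (0.4989, 0.1955, 0.120) with yaw about -0.028. Both views agree to 0.1 mm, and the box corners are consistent with it. Next I'll go above the hole.

To row units: 0.0253 m / 0.6 = 0.0422, 0.025 m / 0.6 = 0.0417, -0.014 rad / 2 = -0.007.

```bash
cat > st.py <<'E'
from h import *
L=np.array([.4989,.1955])
s=arm.state();p,R=tool();M=R.as_matrix();psi=np.arctan2(M[1,0],M[0,0])
d=R.inv().apply(np.r_[L,p[2]]-p)
print("t",round(s["time_s"],2),"depth mm",round((.3347-p[2])*1000,2),"err tool xy mm",(d[:2]*1000).round(2),"twist cw",round(float((np.pi-.028-psi+np.pi)%(2*np.pi)-np.pi),4),"F",np.round(s["wrist_force"],1),"Mz",np.round(s["ft_torque"],3),"w",round(s["width"],4),"tilt",M[:2,2].round(4),"j6",s["joints"][5].round(2))
E
```

Emit:
{"api": "send_path", "payload": {"steps": {"moves":[[0,0,-0.007,0.0417,-0.0012,0,0],[0,0,0,0.0417,-0.0013,0,0],[0,0,0,0.0422,-0.0013,0,0],[0,0,0,0,0,0.025,0],[0,0,0,0,0,0.025,0],[0,0,0,0,0,0.02,0],[0,0,0,0,0,0,0],[0,0,0,0,0,0,0],[0,0,0,0,0,0,0],[0,0,0,0,0,0,0],[0,0,0,0,0,0,0]]}}}

```text
time_s: 9.05
tcp_pos: [0.4989, 0.1967, 0.3454]
ee_rot: [0.013, 1.0, 0.0, 0.001]
wrist_force: [0.1, 1.0, -0.5]
width: 0.0072
finger_force: 68.6
```

```bash
python3 st.py
```

```text
t 9.05 depth mm -10.69 err tool xy mm [-0.07 -1.18] twist cw -0.0011 F [ 0.1  1.  -0.5] Mz [-0.014  0.    -0.019] w 0.0072 tilt [0.0012 0.0002] j6 -1.39
```

To row units: 0.004 m / 0.6 = 0.0067, -0.0006 m / 0.6 = -0.001.

Emit:
{"api": "send_path", "payload": {"steps": {"moves":[[0,0,0,0,-0.001,0.0067,0],[0,0,0,0,0,0.0067,0],[0,0,0,0,0,0.005,0],[0,0,0,0,0,0.005,0],[0,0,0,0,0,0,0],[0,0,0,0,0,0,0],[0,0,0,0,0,0,0],[0,0,0,0,0,0,0]]}}}

```text
time_s: 9.72
tcp_pos: [0.4987, 0.1961, 0.3309]
ee_rot: [0.013, 1.0, 0.0, 0.0]
wrist_force: [-0.1, 0.3, -0.6]
width: 0.007
finger_force: 68.6
```

```bash
python3 st.py
```

```text
t 9.72 depth mm 3.83 err tool xy mm [-0.17 -0.64] twist cw -0.0012 F [-0.1  0.3 -0.6] Mz [0.057 0.007 0.015] w 0.007 tilt [0.0003 0.    ] j6 -1.39
```

To row units: 0.0015 m / 0.6 = 0.0025, -0.0005 m / 0.6 = -0.0008.

Emit:
{"api": "send_path", "payload": {"steps": {"moves":[[0,0,0,0,-0.0008,0.0025,0],[0,0,0,0,0,0.0025,0],[0,0,0,0,0,0.0017,0],[0,0,0,0,0,0.0017,0],[0,0,0,0,0,0,0],[0,0,0,0,0,0,0],[0,0,0,0,0,0,0]]}}}

```text
time_s: 10.3
tcp_pos: [0.4987, 0.1956, 0.3257]
ee_rot: [0.013, 1.0, 0.0, 0.0]
wrist_force: [0.6, -1.0, -0.8]
width: 0.007
finger_force: 68.6
```

```bash
python3 st.py
```

```text
t 10.3 depth mm 8.95 err tool xy mm [-0.18 -0.12] twist cw -0.0012 F [ 0.6 -1.  -0.8] Mz [ 0.003 -0.001  0.029] w 0.007 tilt [0.0001 0.    ] j6 -1.39
```

To row units: 0.001 m / 0.6 = 0.0017, 0.085 rad / 2 = 0.0425.

Emit:
{"api": "send_path", "payload": {"steps": {"moves":[[0,0,0.0425,0,0,0,0],[0,0,0.0425,0,0,0,0],[0,0,0.0425,0,0,0,0],[0,0,0.0425,0,0,0,0],[0,0,0,0,0,0.0017,0],[0,0,0,0,0,0.0017,0],[0,0,0,0,0,0,0],[0,0,0,0,0,0,0],[0,0,0,0,0,0,0]]}}}

```text
time_s: 11.05
tcp_pos: [0.4987, 0.1956, 0.3237]
ee_rot: [0.182, 0.983, 0.0, 0.0]
wrist_force: [0.3, 0.9, -1.4]
width: 0.0071
finger_force: 68.6
```

```bash
python3 st.py
```

```text
t 11.05 depth mm 10.98 err tool xy mm [-0.23 -0.05] twist cw 0.3377 F [ 0.3  0.9 -1.4] Mz [-0.037  0.047  0.053] w 0.0071 tilt [0. 0.] j6 -1.05
```

To row units: 0.0005 m / 0.6 = 0.0008, 0.03 rad / 2 = 0.015.

Emit:
{"api": "send_path", "payload": {"steps": {"moves":[[0,0,0.015,0,0,0.0008,0],[0,0,0.015,0,0,0.0008,0],[0,0,0,0,0,0.0008,0],[0,0,0,0,0,0.0008,0],[0,0,0,0,0,0,0],[0,0,0,0,0,0,0],[0,0,0,0,0,0,0]]}}}

```text
time_s: 11.63
tcp_pos: [0.4987, 0.1956, 0.3217]
ee_rot: [0.212, 0.977, 0.0, 0.0]
wrist_force: [-0.5, 0.5, -1.1]
width: 0.0071
finger_force: 68.6
```

```bash
python3 st.py
```

```text
t 11.63 depth mm 12.96 err tool xy mm [-0.23 -0.04] twist cw 0.3983 F [-0.5  0.5 -1.1] Mz [-0.063  0.018 -0.039] w 0.0071 tilt [0.0001 0.    ] j6 -0.99
```

To row units: 0.001 m / 0.6 = 0.0017, 0.0005 m / 0.6 = 0.0008.

Emit:
{"api": "send_path", "payload": {"steps": {"moves":[[0,0,0,0,0,0.0017,0],[0,0,0,0,0,0.0017,0],[0,0,0,0,0,0.0017,0],[0,0,0,0,0,0.0008,0],[0,0,0,0,0,0,0],[0,0,0,0,0,0,0],[0,0,0,0,0,0,0]]}}}

```text
time_s: 12.22
tcp_pos: [0.4987, 0.1956, 0.3182]
ee_rot: [0.212, 0.977, 0.0, -0.0]
wrist_force: [0.1, 0.5, -0.9]
width: 0.0071
finger_force: 68.6
```

```bash
python3 st.py
```

```text
t 12.22 depth mm 16.49 err tool xy mm [-0.22 -0.02] twist cw 0.3988 F [ 0.1  0.5 -0.9] Mz [-0.004 -0.     0.044] w 0.0071 tilt [-0.  0.] j6 -0.99
```

The blade is through the upper wafer with no force. I'll twist it anticlockwise to meet the lower one.

To row units: -0.1 rad / 2 = -0.05.

Emit:
{"api": "send_path", "payload": {"steps": {"moves":[[0,0,-0.05,0,0,0,0],[0,0,-0.05,0,0,0,0],[0,0,-0.05,0,0,0,0],[0,0,-0.05,0,0,0,0],[0,0,-0.05,0,0,0,0],[0,0,-0.05,0,0,0,0],[0,0,-0.05,0,0,0,0],[0,0,-0.05,0,0,0,0],[0,0,0,0,0,0,0],[0,0,0,0,0,0,0],[0,0,0,0,0,0,0],[0,0,0,0,0,0,0]]}}}

```text
time_s: 13.22
tcp_pos: [0.4987, 0.1958, 0.3183]
ee_rot: [-0.185, 0.983, 0.0, 0.0]
wrist_force: [-0.3, 3.7, -1.0]
width: 0.007
finger_force: 68.6
```

```bash
python3 st.py
```

```text
t 13.22 depth mm 16.44 err tool xy mm [-0.12 -0.35] twist cw -0.3992 F [-0.3  3.7 -1. ] Mz [ 0.735  0.031 -0.002] w 0.007 tilt [0.0001 0.0005] j6 -1.79
```

Emit:
{"api": "send_path", "payload": {"steps": {"moves":[[0,0,0,0,0,0.0008,0],[0,0,0,0,0,0.0008,0],[0,0,0,0,0,0.0008,0],[0,0,0,0,0,0.0008,0],[0,0,0,0,0,0,0],[0,0,0,0,0,0,0],[0,0,0,0,0,0,0]]}}}

```text
time_s: 13.8
tcp_pos: [0.4987, 0.1957, 0.3162]
ee_rot: [-0.185, 0.983, 0.0, 0.0]
wrist_force: [-0.6, 5.6, 2.0]
width: 0.0071
finger_force: 68.9
```

```bash
python3 st.py
```

```text
t 13.8 depth mm 18.48 err tool xy mm [-0.09 -0.26] twist cw -0.4011 F [-0.6  5.6  2. ] Mz [ 1.073  0.072 -0.026] w 0.0071 tilt [0.0002 0.0003] j6 -1.79
```

To row units: 0.0005 m / 0.6 = 0.0008, -0.0001 m / 0.6 = -0.0002.

Emit:
{"api": "send_path", "payload": {"steps": {"moves":[[0,0,0,-0.0002,0.0005,0,0],[0,0,0,0,0,0.0008,0],[0,0,0,0,0,0.0008,0],[0,0,0,0,0,0,0],[0,0,0,0,0,0,0],[0,0,0,0,0,0,0]]}}}

```text
time_s: 14.3
tcp_pos: [0.4987, 0.1959, 0.3151]
ee_rot: [-0.185, 0.983, -0.0, -0.0]
wrist_force: [0.1, 3.6, 0.9]
width: 0.0069
finger_force: 69.0
```

```bash
python3 st.py
```

```text
t 14.3 depth mm 19.59 err tool xy mm [-0.06 -0.43] twist cw -0.4012 F [0.1 3.6 0.9] Mz [ 0.736 -0.021 -0.041] w 0.0069 tilt [-0.0001 -0.0001] j6 -1.79
```

To row units: 0.0007 m / 0.6 = 0.0012, 0.0006 m / 0.6 = 0.001.

Emit:
{"api": "send_path", "payload": {"steps": {"moves":[[0,0,0,-0.0002,0.0003,0.0012,0],[0,0,0,0,0,0.0012,0],[0,0,0,0,0,0.0012,0],[0,0,0,0,0,0.0012,0],[0,0,0,0,0,0.0012,0],[0,0,0,0,0,0.001,0],[0,0,0,0,0,0,0],[0,0,0,0,0,0,0],[0,0,0,0,0,0,0]]}}}

```text
time_s: 15.05
tcp_pos: [0.4987, 0.1961, 0.311]
ee_rot: [-0.185, 0.983, -0.0, -0.0]
wrist_force: [-0.2, 2.0, 0.3]
width: 0.007
finger_force: 68.7
```

```bash
python3 st.py
```

```text
t 15.05 depth mm 23.74 err tool xy mm [ 0.03 -0.62] twist cw -0.4012 F [-0.2  2.   0.3] Mz [ 0.369 -0.034 -0.033] w 0.007 tilt [-0.0002 -0.0002] j6 -1.79
```

Both wafers are passed. I'll straighten the key for the plug and go in.

To row units: 0.1 rad / 2 = 0.05.

Emit:
{"api": "send_path", "payload": {"steps": {"moves":[[0,0,0.05,0,0,0,0],[0,0,0.05,0,0,0,0],[0,0,0.05,0,0,0,0],[0,0,0.05,0,0,0,0],[0,0,0,0,0,0,0],[0,0,0,0,0,0,0],[0,0,0,0,0,0,0]]}}}

```text
time_s: 15.63
tcp_pos: [0.4987, 0.1961, 0.3109]
ee_rot: [0.012, 1.0, -0.0, -0.0]
wrist_force: [1.5, 1.0, -1.7]
width: 0.0072
finger_force: 68.5
```

```bash
python3 st.py
```

```text
t 15.63 depth mm 23.75 err tool xy mm [-0.21 -0.6 ] twist cw -0.0041 F [ 1.5  1.  -1.7] Mz [ 0.237 -0.098  0.058] w 0.0072 tilt [-0.0002 -0.0002] j6 -1.39
```

Emit:
{"api": "send_path", "payload": {"steps": {"moves":[[0,0,0,0,0,0.0012,0],[0,0,0,0,0,0.0012,0],[0,0,0,0,0,0.0012,0],[0,0,0,0,0,0.0012,0],[0,0,0,0,0,0,0],[0,0,0,0,0,0,0],[0,0,0,0,0,0,0]]}}}

```text
time_s: 16.22
tcp_pos: [0.4988, 0.1961, 0.3084]
ee_rot: [0.013, 1.0, -0.0, 0.0]
wrist_force: [0.5, 0.3, 2.7]
width: 0.007
finger_force: 69.1
```

```bash
python3 st.py
```

```text
t 16.22 depth mm 26.33 err tool xy mm [-0.13 -0.63] twist cw -0.0013 F [0.5 0.3 2.7] Mz [ 0.135 -0.137  0.028] w 0.007 tilt [ 0.0004 -0.    ] j6 -1.39
```

To row units: 0.0006 m / 0.6 = 0.001, -0.04 rad / 2 = -0.02.

Emit:
{"api": "send_path", "payload": {"steps": {"moves":[[0,0,0.01,0,0,0.001,0],[0,0,-0.02,0,0,0.001,0],[0,0,0.01,0,0,0,0],[0,0,0,0,0,0,0],[0,0,0,0,0,0,0]]}}}

```text
time_s: 16.63
tcp_pos: [0.4987, 0.1961, 0.3069]
ee_rot: [0.014, 1.0, -0.0, -0.0]
wrist_force: [1.0, 0.8, 0.3]
width: 0.007
finger_force: 68.8
```

```bash
python3 st.py
```

```text
t 16.63 depth mm 27.83 err tool xy mm [-0.25 -0.63] twist cw 0.0001 F [1.  0.8 0.3] Mz [ 0.122 -0.111  0.058] w 0.007 tilt [-0.0005 -0.0001] j6 -1.39
```

To row units: 0.001 m / 0.6 = 0.0017.

Emit:
{"api": "send_path", "payload": {"steps": {"moves":[[0,0,0,0,0,0.0017,0],[0,0,0,0,0,0.0017,0],[0,0,0,0,0,0.0017,0],[0,0,0,0,0,0.0017,0],[0,0,0,0,0,0,0],[0,0,0,0,0,0,0],[0,0,0,0,0,0,0]]}}}

```text
time_s: 17.22
tcp_pos: [0.4987, 0.1962, 0.3029]
ee_rot: [0.013, 1.0, -0.0, -0.0]
wrist_force: [1.2, 0.7, 0.4]
width: 0.0073
finger_force: 68.9
```

```bash
python3 st.py
```

```text
t 17.22 depth mm 31.75 err tool xy mm [-0.21 -0.65] twist cw -0.0012 F [1.2 0.7 0.4] Mz [ 0.111 -0.208 -0.001] w 0.0073 tilt [-0.0001 -0.    ] j6 -1.39
```

Emit:
{"api": "send_path", "payload": {"steps": {"moves":[[0,0,0,0,0,0.0017,0],[0,0,0,0,0,0.0017,0],[0,0,0,0,0,0.0017,0],[0,0,0,0,0,0.0017,0],[0,0,0,0,0,0.0017,0],[0,0,0,0,0,0,0],[0,0,0,0,0,0,0],[0,0,0,0,0,0,0]]}}}

```text
time_s: 17.88
tcp_pos: [0.4987, 0.1962, 0.2979]
ee_rot: [0.013, 1.0, -0.0, -0.0]
wrist_force: [1.9, 0.6, -0.8]
width: 0.0071
finger_force: 68.9
```

```bash
python3 st.py
```

```text
t 17.88 depth mm 36.82 err tool xy mm [-0.24 -0.66] twist cw -0.0012 F [ 1.9  0.6 -0.8] Mz [ 0.097 -0.19   0.043] w 0.0071 tilt [-0.0003 -0.    ] j6 -1.39
```

To row units: 0.0005 m / 0.6 = 0.0008, 0.0003 m / 0.6 = 0.0005.

Emit:
{"api": "send_path", "payload": {"steps": {"moves":[[0,0,0,0,0,0.0008,0],[0,0,0,0,0,0.0008,0],[0,0,0,0,0,0.0005,0],[0,0,0,0,0,0,0],[0,0,0,0,0,0,0],[0,0,0,0,0,0,0]]}}}

```text
time_s: 18.38
tcp_pos: [0.4987, 0.1962, 0.2968]
ee_rot: [0.013, 1.0, 0.0, -0.0]
wrist_force: [0.6, 0.4, 1.1]
width: 0.007
finger_force: 69.0
```

```bash
python3 st.py
```

```text
t 18.38 depth mm 37.93 err tool xy mm [-0.23 -0.66] twist cw -0.0012 F [0.6 0.4 1.1] Mz [0.066 0.008 0.07 ] w 0.007 tilt [-0.0001  0.    ] j6 -1.39
```

To row units: 0.0005 m / 0.6 = 0.0008, 0.0003 m / 0.6 = 0.0005.

Emit:
{"api": "send_path", "payload": {"steps": {"moves":[[0,0,0,0,0,0.0008,0],[0,0,0,0,0,0.0005,0],[0,0,0,0,0,0,0],[0,0,0,0,0,0,0],[0,0,0,0,0,0,0],[0,0,0,0,0,0,0]]}}}

```text
time_s: 18.88
tcp_pos: [0.4987, 0.1962, 0.2964]
ee_rot: [0.013, 1.0, 0.0, 0.0]
wrist_force: [-1.6, -1.0, 6.1]
width: 0.0071
finger_force: 69.8
```

```bash
python3 st.py
```

```text
t 18.88 depth mm 38.29 err tool xy mm [-0.22 -0.64] twist cw -0.0012 F [-1.6 -1.   6.1] Mz [-0.068  0.265  0.071] w 0.0071 tilt [0.0003 0.    ] j6 -1.39
```

The shoulder is on the plate at depth 38.3 mm with about 7 N, so the key is home. Now I'll turn it clockwise.

Careful with the scale: shifts go in shares of 0.6 m and turns go in shares of 2 rad. That gives: 0.1 rad / 2 = 0.05.

Emit:
{"api": "send_path", "payload": {"steps": {"moves":[[0,0,0.04,0,0,0,0],[0,0,0.05,0,0,0,0],[0,0,0.05,0,0,0,0],[0,0,0.05,0,0,0,0],[0,0,0.05,0,0,0,0],[0,0,0.05,0,0,0,0],[0,0,0.05,0,0,0,0],[0,0,0.05,0,0,0,0],[0,0,0,0,0,0,0],[0,0,0,0,0,0,0],[0,0,0,0,0,0,0]]}}}

```text
time_s: 19.8
tcp_pos: [0.4987, 0.196, 0.2964]
ee_rot: [0.392, 0.92, -0.0, 0.0]
wrist_force: [-1.5, -1.0, 5.9]
width: 0.0073
finger_force: 69.7
```

```bash
python3 st.py
```

```text
t 19.8 depth mm 38.34 err tool xy mm [-0.53 -0.19] twist cw 0.7784 F [-1.5 -1.   5.9] Mz [-0.335  0.295  0.209] w 0.0073 tilt [-0.     -0.0007] j6 -0.61
```

To row units: 0.1 rad / 2 = 0.05.

Emit:
{"api": "send_path", "payload": {"steps": {"moves":[[0,0,0.05,0,0,0,0],[0,0,0.05,0,0,0,0],[0,0,0.05,0,0,0,0],[0,0,0.05,0,0,0,0],[0,0,0.05,0,0,0,0],[0,0,0.05,0,0,0,0],[0,0,0.05,0,0,0,0],[0,0,0.03,0,0,0,0],[0,0,0,0,0,0,0],[0,0,0,0,0,0,0],[0,0,0,0,0,0,0]]}}}

```text
time_s: 20.72
tcp_pos: [0.4985, 0.1959, 0.2964]
ee_rot: [0.705, 0.709, -0.001, 0.0]
wrist_force: [-3.8, -2.3, 7.6]
width: 0.0072
finger_force: 69.9
```

```bash
python3 st.py
```

```text
t 20.72 depth mm 38.33 err tool xy mm [-0.41  0.37] twist cw 1.5382 F [-3.8 -2.3  7.6] Mz [-0.512  0.65   0.273] w 0.0072 tilt [-0.0008 -0.0012] j6 0.15
```

Emit:
{"api": "send_path", "payload": {"steps": {"moves":[[0,0,0.02,0,0,0,0],[0,0,0.015,0,0,0,0],[0,0,0,0,0,0,0],[0,0,0,0,0,0,0],[0,0,0,0,0,0,0]]}}}

```text
time_s: 21.13
tcp_pos: [0.4985, 0.1959, 0.2964]
ee_rot: [0.73, 0.684, -0.001, 0.0]
wrist_force: [-3.5, -3.1, 7.7]
width: 0.007
finger_force: 69.9
```

```bash
python3 st.py
```

```text
t 21.13 depth mm 38.3 err tool xy mm [-0.38  0.4 ] twist cw 1.6081 F [-3.5 -3.1  7.7] Mz [-0.582  0.675  0.234] w 0.007 tilt [-0.0009 -0.0012] j6 0.22
```

To row units: 0.03 rad / 2 = 0.015.

Emit:
{"api": "send_path", "payload": {"steps": {"moves":[[0,0,0.015,0,0,0,0],[0,0,0.015,0,0,0,0],[0,0,0,0,0,0,0],[0,0,0,0,0,0,0],[0,0,0,0,0,0,0]]}}}

```text
time_s: 21.55
tcp_pos: [0.4985, 0.1959, 0.2964]
ee_rot: [0.75, 0.661, -0.001, 0.0]
wrist_force: [-3.2, -3.5, 8.4]
width: 0.007
finger_force: 69.9
```

```bash
python3 st.py
```

```text
t 21.55 depth mm 38.31 err tool xy mm [-0.37  0.45] twist cw 1.6681 F [-3.2 -3.5  8.4] Mz [-0.52   0.682  0.306] w 0.007 tilt [-0.0009 -0.0012] j6 0.28
```

Emit:
{"api": "send_path", "payload": {"steps": {"moves":[[0,0,0.015,0,0,0,0],[0,0,0,0,0,0,0],[0,0,0,0,0,0,0],[0,0,0,0,0,0,0]]}}}

```text
time_s: 21.88
tcp_pos: [0.4985, 0.1959, 0.2964]
ee_rot: [0.76, 0.65, -0.001, 0.0]
wrist_force: [-2.9, -2.7, 7.9]
width: 0.0071
finger_force: 70.0
```

```bash
python3 st.py
```

```text
t 21.88 depth mm 38.3 err tool xy mm [-0.34  0.45] twist cw 1.6981 F [-2.9 -2.7  7.9] Mz [-0.564  0.7    0.339] w 0.0071 tilt [-0.0009 -0.0012] j6 0.31
```

To row units: 0.03 rad / 2 = 0.015.

Emit:
{"api": "send_path", "payload": {"steps": {"moves":[[0,0,0.015,0,0,0,0],[0,0,0,0,0,0,0],[0,0,0,0,0,0,0],[0,0,0,0,0,0,0]]}}}

```text
time_s: 22.22
tcp_pos: [0.4985, 0.1959, 0.2964]
ee_rot: [0.769, 0.639, -0.001, 0.0]
wrist_force: [-4.4, -4.6, 6.7]
width: 0.0069
finger_force: 70.0
```

```bash
python3 st.py
```

```text
t 22.22 depth mm 38.33 err tool xy mm [-0.32  0.48] twist cw 1.7281 F [-4.4 -4.6  6.7] Mz [-0.467  0.729  0.311] w 0.0069 tilt [-0.001  -0.0012] j6 0.34
```

Emit:
{"api": "send_path", "payload": {"steps": {"moves":[[0,0,0.015,0,0,0,0],[0,0,0,0,0,0,0],[0,0,0,0,0,0,0],[0,0,0,0,0,0,0]]}}}

```text
time_s: 22.55
tcp_pos: [0.4985, 0.1959, 0.2964]
ee_rot: [0.779, 0.627, -0.001, 0.0]
wrist_force: [-3.4, -3.2, 8.2]
width: 0.0067
finger_force: 70.0
```

```bash
python3 st.py
```

```text
t 22.55 depth mm 38.32 err tool xy mm [-0.33  0.5 ] twist cw 1.7579 F [-3.4 -3.2  8.2] Mz [-0.515  0.74   0.39 ] w 0.0067 tilt [-0.001  -0.0013] j6 0.37
```

To row units: 0.03 rad / 2 = 0.015.

Emit:
{"api": "send_path", "payload": {"steps": {"moves":[[0,0,0,0,0,0,0],[0,0,0.015,0,0,0,0],[0,0,0,0,0,0,0],[0,0,0,0,0,0,0],[0,0,0,0,0,0,0]]}, "squeeze": 100}}

```text
time_s: 22.97
tcp_pos: [0.4985, 0.196, 0.2964]
ee_rot: [0.788, 0.616, -0.001, 0.0]
wrist_force: [-3.4, -3.1, 8.2]
width: 0.0065
finger_force: 97.8
```

```bash
python3 st.py; python3 shot.py w6; python3 - <<'E'
from h import *
import pickle
c=arm.calibration("scene");im=arm.get_image("scene");cv2.imwrite("pics/scene1.png",im[:,:,::-1])
a=cv2.imread("pics/scene0.png")[190:230,360:440];b=cv2.imread("pics/scene1.png")[190:230,360:440]
w=cv2.imread("pics/w6.png")
o=np.zeros((600,800,3),np.uint8);o[:200,:400]=cv2.resize(a,(400,200),interpolation=2);o[:200,400:]=cv2.resize(b,(400,200),interpolation=2);o[200:,:640]=w
cv2.imwrite("pics/c6.png",o)
E
```

```text
t 22.97 depth mm 38.3 err tool xy mm [-0.36  0.54] twist cw 1.7874 F [-3.4 -3.1  8.2] Mz [-0.473  0.741  0.589] w 0.0065 tilt [-0.001  -0.0014] j6 0.4
[0.4985 0.196  0.2964] [[0.242, 0.97, -0.001], [0.97, -0.242, -0.001], [-0.002, -0.001, -1.0]]
```

View pics/c6.png

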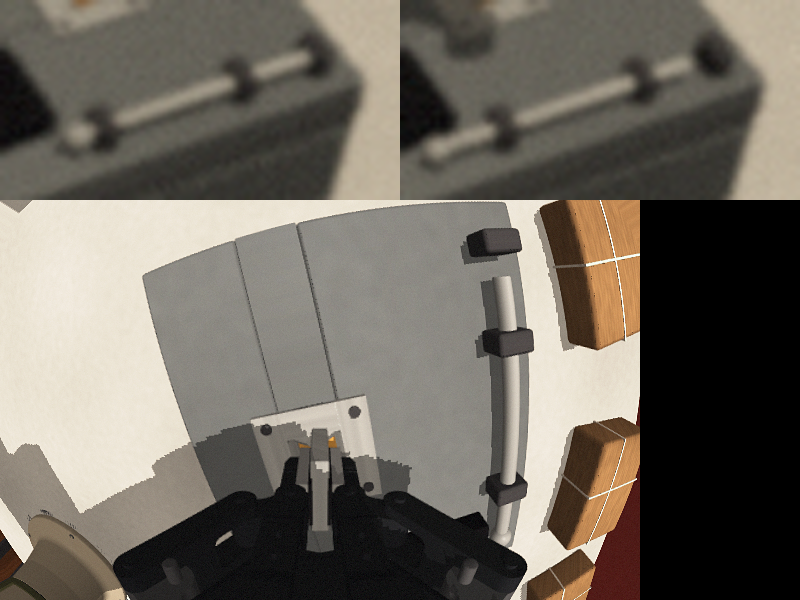

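The bolt has been drawn clear of its far keeper. The knob moved from about (376,217) to (367,220) in the scene view, and in the wrist view it is at (502,337). The key is seated with its bow in the pads. I'll put a number on the bolt travel.

```bash
python3 - <<'E'
from h import *
import pickle
c=arm.calibration("scene")
A=[plane(c,p,.13)[:2] for p in [(375.6,216.6),(366.8,220)]];print(A,np.linalg.norm(A[1]-A[0]))
r=lambda n:pickle.load(open(f"pics/{n}.pkl","rb"))[0]
for n,p in [("w4",(369,160)),("w5",(244,245)),("w6",(502,337))]: print(n,plane(r(n),p,.13,True).round(4))
# far end of rod in w6 vs keeper
print("rod end",plane(r("w6"),(502,77),.13,True).round(4))
E
python3 st.py
```

```text
[array([0.60807528, 0.13176694]), array([0.60853032, 0.10336668])] 0.028403904924504203
w4 [0.6052 0.1335 0.13  ]
w5 [0.6031 0.1315 0.13  ]
w6 [0.6049 0.1059 0.13  ]
rod end [0.6079 0.27   0.13  ]
t 23.07 depth mm 38.29 err tool xy mm [-0.36  0.54] twist cw 1.7875 F [-4.  -3.4  8.8] Mz [-0.537  0.663  0.618] w 0.0067 tilt [-0.001  -0.0013] j6 0.4
```

Emit:
{"api": "send_path", "payload": {"steps": {"moves":[[0,0,0,0,0,0,0],[0,0,0,0,0,0,0],[0,0,0,0,0,0,0],[0,0,0,0,0,0,0],[0,0,0,0,0,0,0],[0,0,0,0,0,0,0],[0,0,0,0,0,0,0],[0,0,0,0,0,0,0],[0,0,0,0,0,0,0],[0,0,0,0,0,0,0]]}}}

```text
time_s: 23.9
tcp_pos: [0.4985, 0.196, 0.2964]
ee_rot: [0.788, 0.616, -0.001, 0.0]
wrist_force: [-3.7, -2.4, 7.7]
width: 0.0067
finger_force: 97.8
```

```bash
python3 st.py; python3 -c "
from bench import arm
print(arm.close_job())"
```

```text
t 23.9 depth mm 38.27 err tool xy mm [-0.35  0.53] twist cw 1.7875 F [-3.7 -2.4  7.7] Mz [-0.569  0.72   0.541] w 0.0067 tilt [-0.0009 -0.0013] j6 0.4
the job is handed in; nothing more can be done
None
```

The rectangular-bow key is fully home in the lock and turned clockwise to its stop; the arm still grips it there, with the latch bolt drawn about 26 mm, and the job was handed in at 23.9 s.

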